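# Tuck the tab of the filter caddy

### The job

Close the wooden paper-filter caddy: with closed fingertips fold its sprung plywood tab down flat, then push it by the thumb step until its edge is tucked right home beneath the steel lip, so that it stays shut when you let go. Only push on the tab's outside: do not pinch it or reach under it, and leave the bowls, jar and ladle where they stand.

Things in the scene. Friction and masses are not known exactly. Their poses are not given: they have to be found in the camera images.
- caddy: Open wooden box of paper filters, screwed down, 170 (its x) x 130 (its y) x 60 mm high; origin at the centre of its underside, z up. Its +x runs from the hinge end (the robot's side) to the lip end. A steel lip 84 mm wide stands at the +x end; lip underside 71 mm, top 74 mm above the shelf, with a flare at its mouth that rises to 78 mm at caddy x = 49 mm; behind it a stop block at x = 75 to 85 mm.
- hinge_line (a point): Middle of the tab's hinge axis, at caddy (-65, 0, 64) mm; the axis lies along the caddy's y.
- lip_mouth (a point): Middle of the lip's front edge on its underside, at caddy (57, 0, 71) mm; its flare reaches 8 mm farther towards the hinge.
- fold (a joint): Tab angle, rad: 0 = folded flat (level, its stop, top face 66 mm above the shelf), grows as the tab rises towards upright; range 0 to 1.45. It starts half up, about 0.95 to 1.25. A light spring (about 0.2 N m/rad about 1.1 rad, with 0.06 N m friction) lifts the tab again if it is let go before it is tucked: holding it flat 57 mm from the hinge takes about 2 to 5 N.
- tuck (a joint): How far the tab is pushed out along its own plane, away from the hinge, m: 0 = drawn back (start), 0.028 = its stop, fully home beneath the lip. Friction 2.5 N keeps it where it is left. Drawn back, the tab folds down just short of the lip; pushed out before it is flat it lands on top of the lip.
- tab_edge (a point): Middle of the tab's free edge, at half its thickness. The tab is a plywood plate 90 mm wide and 4 mm thick, from 12 to 110 mm from the hinge axis when drawn back, its mid-plane through the axis. When tucked this point is beneath the lip. Axes: x along the tab away from the hinge, z out of its outer (upper) face.
- step (a point): Foot of the thumb step's steep back, middle of the tab, on its outer face, 72 mm from the hinge axis when drawn back. The step is a wedge 60 mm wide; its back faces the hinge and stands 6 mm high, its front slopes down to the face towards the free edge. A fingertip between hinge and step can hold the tab flat and push it on. Axes as tab_edge.
- liner: Cork liner 60 x 84 mm, 2 mm thick, glued under the tab (its inner face), 47 to 107 mm from the hinge; not to be touched. Origin on the hinge axis when drawn back.
- bowl_a: Upturned white porcelain tea bowl, 84 mm across the rim on the shelf, 52 mm high; origin at the centre of its rim plane on the shelf. Leave alone.
- bowl_b: The second upturned tea bowl, the same as bowl_a. Leave alone.
- jar: Squat blue glass jar with aluminium lid, 88 mm across, 68 mm high; origin at the centre of its underside. Leave alone.
- ladle: Aluminium milk ladle, cup 68 mm across and 40 mm high, with a 200 mm handle along its -x; origin under the cup's centre. Leave alone.

How it is judged:
By the outcome, as a careful person would: the job done as asked, in the order asked, and still so for the second after the job is handed in, with the robot touching nothing.
It also fails if it takes over 38 s, if anything falls off the work surface, if the arm or the gripper's body presses on something with over 40 N, if the wrist force passes 120 N, or if a joint passes its speed limit or range.

### The arm

A 6-joint arm with a two-finger parallel gripper is mounted at the origin on the work surface. World frame = base frame: x ahead of the robot, y to its left, z up, the work surface at z = 0. Lengths are in m, angles in rad, forces in N, time in s.
With the tool pointing down it reaches from about 0.325 to 0.85 m from the base axis. Payload 4.4 kg.
Tool frame: the origin (TCP) lies midway between the tips of the shut fingers; the grasp point (between the pads) lies env.tcp_to_grasp behind it (env.tcp_to_grasp is the distance from the TCP to the grasp point, in m); z points along the fingers, y is the direction in which the jaws open and shut (so a half turn about z gives the same grasp; the last joint's range is limited). The gripper opens to 94 mm and grips with 3 to 60 N. Pads are 16 mm wide; open, the fingers measure 119 mm over their backs; the gripper's body (75 mm by 177 mm) begins 78 mm behind the grasp point.
Start: joints at [-1.389, 0.207, 1.542, -0, 1.393, -0.15], TCP at [0.188, -0.543, 0.205] pointing down, gripper open.
Joint ranges: [-2.73, 2.73], [-0.86, 2.22], [0.23, 2.46], [-1.11, 4.25], [0.08, 2.63], [-2.82, 2.82]. Speed limits (rad/s): [2.79, 2.79, 3.14, 3.14, 3.14, 3.14].

### API

Orientations are given as a unit quaternion [w, x, y, z].
In Python, from plant import env gives the robot as it stands.
- The arm moves only by the tool arm_command, never from a script. Its arguments are lists of equal length, an entry for each row: "hand": the closure, from -1 (fully open) to 1 (shut), so that 0 is half open; "offset": the shift along the tool's x, y, z in mm, a list of three; "twist": the turn, a rotation vector about the tool's x, y, z in degrees, a list of three. A call has 1 to 12 rows; each row is the pose to reach, as a shift and turn from the pose measured when the call began, along the tool's axes at that moment; what a row does not reach only later rows make up. A row lasts 1/8 s, in which the tool goes at most 62.5 mm and 10.7 degrees, less where a joint would pass 70% of its speed; a pose out of reach is approached as far as the arm can. A call with a gripper value outside its range is refused whole. The fingers move at their own pace and stop on an object; the grip force is fixed at half the most. Time passes only in rows, so rows that repeat a pose let the fingers close. It gives the time, the measured TCP pose, the force and the opening at its end, in the units of the state.
- env.state(): the state, without advancing time (a new reading comes with each control period).
- env.read_camera(name): name is "scene" or "top"; returns the picture (384x512x3 uint8, red, green, blue); there is no depth.
- env.get_calibration(name): a dict with "fx", "fy", "cx", "cy" (pixels), "k1" (the pictures are not rectified: a ray, as slopes to the right and down, at radius r is drawn at 1 + k1 r^2 times it, then the intrinsics apply), "R" (3x3) and "t" (3): a world point X has camera coordinates R X + t. Camera axes: x right, y down, z forward; pixel columns grow to the right and rows downward; lengths in m; the calibration is good to about 2 mm. A picture is of the moment at which its call begins. get_calibration takes no time and is no camera call.
- env.finish_job(): hands the job in, once; it reports no verdict.
Trained networks look in the newest picture that a camera, given by its name, has taken for a name from the list of things; names that differ only in an ending like _2 or _b are one class to them, and where a whole thing is asked for, a point or a joint stands for the part that bears it (a point fixed in the world has none). Each returns a list of dicts, best first, with "p" (0 to 1); they miss things now and then, are a little off and sometimes report something else, mostly with a low value. They report only what shows in the picture. A call takes as long as a camera call.
- env.recognise(label, camera): "rect" ([left, top, right, bottom] in pixels, round what is visible of it).
- env.regions_of(label, camera): "pixels" (384x512 bool, what is visible of it) and "rect" ([left, top, right, bottom] in pixels, round what is visible of it).
The state is a dict: "t": time; "joint_positions": joint angles; "qd": joint speeds; "tau": joint torques, N m; "position": TCP position; "eef_rot": TCP orientation; "wrist_force": force on the tool from outside, world axes, zero at the start; "torque": the same for the moment, N m; "width": finger opening in m.
Only numpy, scipy, OpenCV 4.12 (cv2) and the standard library are available. Lean on these libraries where they do the work, as an engineer would, in place of code of your own. Each camera call takes 0.05 s, during which the arm holds its last target.

## Working session

There is one attempt and no reset: what is moved stays moved. The work goes in short steps, Python scripts to look and compute and a tool call to move; the robot and the scene stay as the last step left them, time stands still between calls to the robot, and variables do not carry over. Pictures are saved under pics/ and viewed, and the job is handed in when it is done.

Besides the shell and the picture viewer there is one more tool, called after "Emit:" as a command line: name --argument value ..., lists and objects as JSON in quotes. arm_command: Moves the arm, as the interface text tells. Its arguments: {"type":"object","properties":{"hand":{"type":"array","items":{"type":"number"}},"offset":{"type":"array","items":{"type":"array","items":{"type":"number"}}},"twist":{"type":"array","items":{"type":"array","items":{"type":"number"}}}},"required":["hand","offset","twist"]}

```bash
ls; mkdir -p pics
cat > h.py <<'E'
import numpy as np, cv2
from plant import env
def snap(cam,name):
    im=np.array(env.read_camera(cam)); cv2.imwrite(f'pics/{name}.png',cv2.cvtColor(cv2.resize(im,None,fx=1.5,fy=1.5,interpolation=cv2.INTER_CUBIC),cv2.COLOR_RGB2BGR)); return im
def proj(cam,X):
    c=env.get_calibration(cam); X=np.atleast_2d(X); P=X@np.array(c['R']).T+np.array(c['t'])
    u=P[:,:2]/P[:,2:]; r2=(u**2).sum(1,keepdims=True); u=u*(1+c['k1']*r2)
    return np.c_[u[:,0]*c['fx']+c['cx'],u[:,1]*c['fy']+c['cy']]
def ray(cam,uv):
    c=env.get_calibration(cam); uv=np.atleast_2d(uv).astype(float)
    d=np.c_[(uv[:,0]-c['cx'])/c['fx'],(uv[:,1]-c['cy'])/c['fy']]; u=d.copy()
    for _ in range(30): u=d/(1+c['k1']*(u**2).sum(1,keepdims=True))
    R=np.array(c['R']); D=np.c_[u,np.ones(len(u))]@R; o=-R.T@np.array(c['t']); return o,D
def atz(cam,uv,z):
    o,D=ray(cam,uv); return o+D*((z-o[2])/D[:,2])[:,None]
E
python3 - <<'E'
from h import *
snap('scene','s0'); snap('top','t0')
s=env.state(); print(s['t'],s['position'],s['eef_rot'],s['width'],env.tcp_to_grasp)
for c in('scene','top'):
    k=env.get_calibration(c); print(c,k)
    for l in('caddy','step','tab_edge','lip_mouth','hinge_line'):
        for r in env.recognise(l,c)[:2]: print(c,l,r)
E
```

```text
pics
0.1 [ 0.18770087 -0.54272255  0.20438767] [-1.05458536e-03  9.86188282e-01  1.65624755e-01 -4.55248184e-06] 0.09389990194064406 0.0188
scene {'fx': 484.1855041598072, 'fy': 484.1855041598072, 'cx': 255.22278625714833, 'cy': 196.14873825732292, 'k1': -0.03140898838887498, 'R': array([[ 0.68701332,  0.72654393, -0.01210853],
       [ 0.46311355, -0.45063517, -0.7631866 ],
       [-0.55994512,  0.51871173, -0.64606471]]), 't': array([-0.4846309 , -0.16799069,  1.51611801])}
scene caddy {'rect': [159.6, 193.5, 227.8, 281.5], 'p': 0.87}
scene step {'rect': [163.5, 194.4, 200.3, 216.4], 'p': 0.71}
scene step {'rect': [163.2, 196.0, 202.4, 211.1], 'p': 0.59}
scene tab_edge {'rect': [164.1, 193.6, 204.7, 211.8], 'p': 0.77}
scene lip_mouth {'rect': [155.7, 194.0, 223.2, 282.3], 'p': 0.73}
scene lip_mouth {'rect': [168.3, 194.3, 203.6, 215.9], 'p': 0.66}
scene hinge_line {'rect': [156.2, 194.7, 226.0, 279.6], 'p': 0.74}
top {'fx': 495.8363638022412, 'fy': 495.8363638022412, 'cx': 256.495777687365, 'cy': 197.0323470358569, 'k1': 0.0011927838996301245, 'R': array([[-0.02324925, -0.99957603,  0.01752805],
       [-0.99302765,  0.02106309, -0.11598464],
       [ 0.11556627, -0.02010239, -0.99309634]]), 't': array([0.08242224, 0.60114021, 1.23077817])}
top caddy {'rect': [279.5, 171.4, 353.2, 252.9], 'p': 0.68}
top step {'rect': [293.6, 201.4, 337.6, 240.2], 'p': 0.68}
top tab_edge {'rect': [292.8, 196.8, 339.4, 240.6], 'p': 0.81}
top lip_mouth {'rect': [278.6, 172.7, 353.9, 254.7], 'p': 0.9}
top hinge_line {'rect': [277.5, 173.8, 352.0, 253.2], 'p': 0.78}
```

View pics/s0.png

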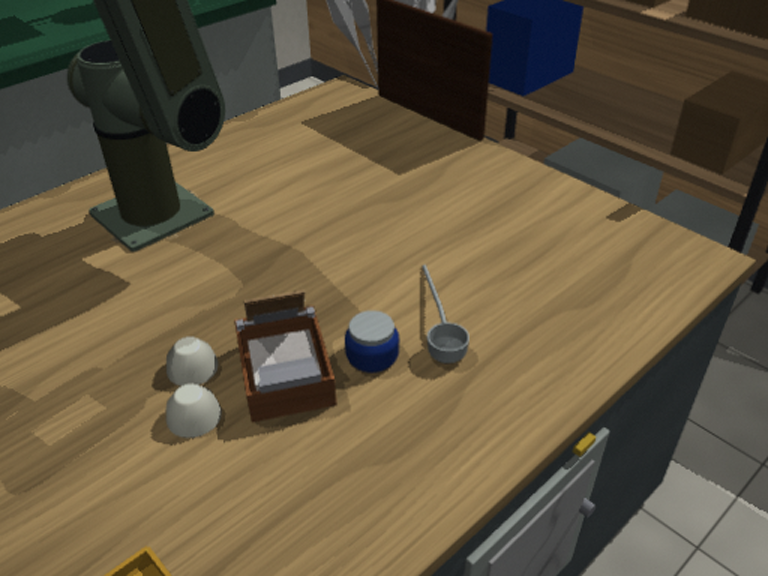

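View pics/t0.png

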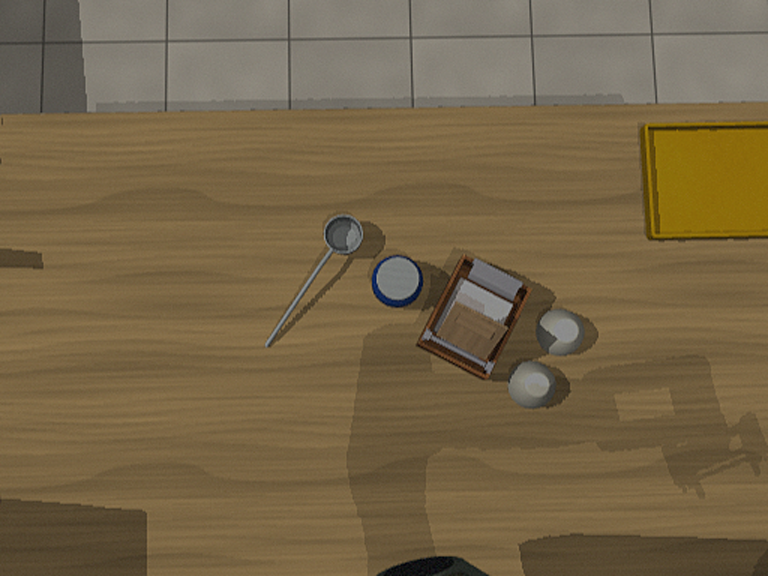

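Run:
```python
import cv2
a=cv2.imread('pics/s0.png');b=cv2.imread('pics/t0.png')
cv2.imwrite('pics/s0c.png',cv2.resize(a[270:450,200:400],None,fx=3.3,fy=3.3,interpolation=cv2.INTER_CUBIC))
cv2.imwrite('pics/t0c.png',cv2.resize(b[240:400,380:560],None,fx=3.7,fy=3.7,interpolation=cv2.INTER_CUBIC))
```

```text
(no output)
```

View pics/s0c.png

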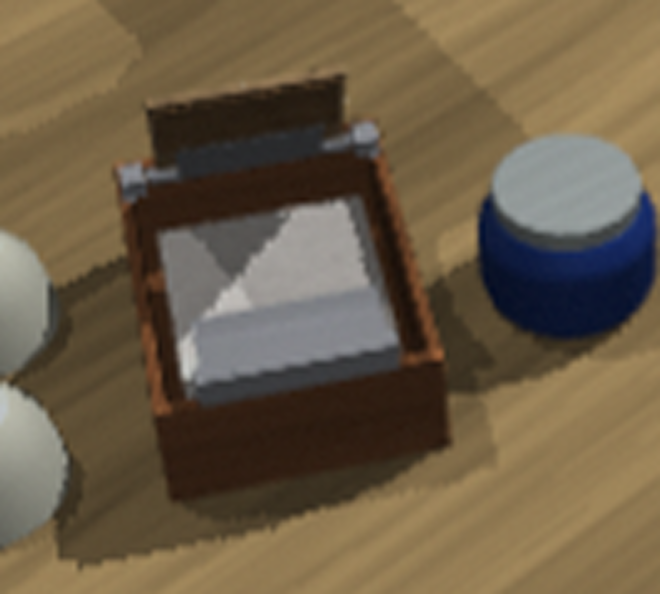

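View pics/t0c.png

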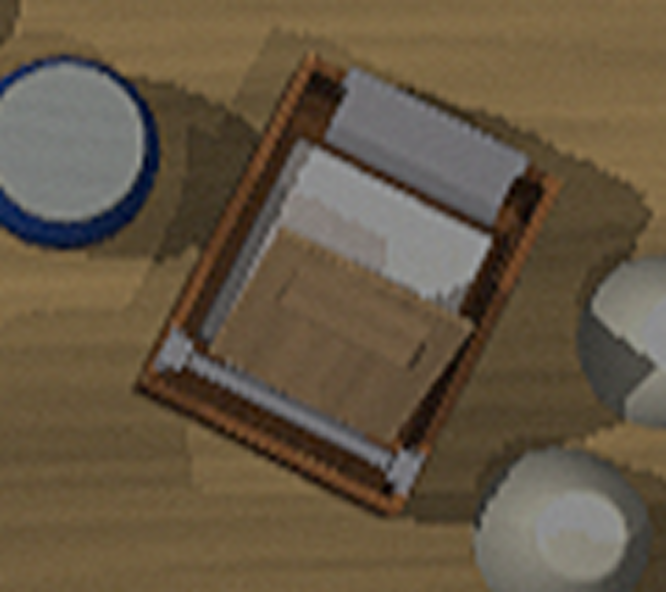

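The top view shows the caddy at about (475, 315) in the enlarged picture, yawed to the right. The lip end faces away from the robot and the tab is half up. The jar sits to its left and the two bowls close on its right. I'll fit the caddy pose and the tab angle from corners in both views.

```bash
cat > fit.py <<'E'
from h import *
from scipy.optimize import least_squares
T=lambda p:[(380+p[0]/3.7-.25)/1.5,(240+p[1]/3.7-.25)/1.5]
S=lambda p:[(200+p[0]/3.3-.25)/1.5,(270+p[1]/3.3-.25)/1.5]
rim={'LL':(85,65,60),'LR':(85,-65,60),'HR':(-85,-65,60),'HL':(-85,65,60),'bL':(85,65,0),'bR':(85,-65,0)}
top={'LL':(310,52),'LR':(558,183),'HR':(395,515),'HL':(138,388)}
sc={'LL':(445,360),'LR':(160,413),'bL':(448,443),'bR':(172,498),'HR':(116,170)}
topt={'L':(285,228),'R':(474,322)}; sct={'L':(345,75),'R':(147,107)}
def W(c,p):
    x,y,a=p; c=np.array(c)/1000; return np.array([x+np.cos(a)*c[0]-np.sin(a)*c[1],y+np.sin(a)*c[0]+np.cos(a)*c[1],c[2]])
def tab(th,s,w): # point at dist s from hinge
    return (-65+s*np.cos(th),w,64+s*np.sin(th))
def res(q,both=True):
    p=q[:3];r=[]
    for k,v in top.items(): r.append(proj('top',W(rim[k],p))[0]-T(v))
    for k,v in sc.items(): r.append(proj('scene',W(rim[k],p))[0]-S(v))
    for k,v in topt.items(): r.append(proj('top',W(tab(q[3],110,45 if k=='L' else -45),p))[0]-T(v))
    for k,v in sct.items(): r.append(proj('scene',W(tab(q[3],110,45 if k=='L' else -45),p))[0]-S(v))
    return np.ravel(r)
if __name__=='__main__':
    s=least_squares(res,[.45,-.13,-.4,1.1],loss='soft_l1'); print(s.x, np.degrees(s.x[2])); print(np.round(res(s.x).reshape(-1,2),1).tolist())
    c=[T(top[k]) for k in('LL','LR','HR','HL')]; P=atz('top',c,.06); print(P.round(4), [np.linalg.norm(P[i]-P[(i+1)%4]).round(4) for i in range(4)])
    for l,z in(('bowl',.026),('jar',.06),('ladle',.02)):
        for r in env.regions_of(l,'top')[:3]:
            u=r['rect']; print(l,r['p'],u,atz('top',[(u[0]+u[2])/2,(u[1]+u[3])/2],z))
E
python3 fit.py
```

```text
[ 0.56205414 -0.07855436 -0.49573142  1.00014156] -28.40331812039347
[[-1.0, -0.0], [0.6, -0.2], [0.2, 0.6], [-0.4, -0.5], [-0.1, -0.7], [-1.3, 0.4], [0.7, 0.5], [-0.1, 1.2], [-0.8, -1.3], [-1.2, -0.5], [-0.2, 0.3], [0.2, -0.3], [-0.4, 0.5]]
[[ 0.6676 -0.0645  0.06  ]
 [ 0.6053 -0.1747  0.06  ]
 [ 0.4579 -0.095   0.06  ]
 [ 0.517   0.018   0.06  ]] [np.float64(0.1266), np.float64(0.1676), np.float64(0.1275), np.float64(0.1717)]
bowl 0.92 [340.0, 242.6, 371.5, 270.3] [[ 0.44644991 -0.17981589  0.026     ]]
bowl 0.88 [357.4, 206.3, 390.1, 237.1] [[ 0.53375592 -0.23023512  0.026     ]]
jar 0.85 [248.7, 170.0, 279.6, 208.4] [[0.61916472 0.0499312  0.06      ]]
ladle 0.83 [178.1, 145.8, 245.3, 230.9] [[0.62949473 0.18385163 0.02      ]]
ladle 0.44 [338.2, 245.0, 372.4, 273.7] [[ 0.43908747 -0.17962285  0.02      ]]
```

Both views agree: the caddy is at (0.562, -0.079) with yaw -28.4° and the tab angle is 1.00 rad. Residuals are about 1 px, and the rim sides come out at 127 and 170 mm against the given 130 and 170 mm. Next I'll plan the transit to above the hinge, with the tool x-axis along caddy x.

```bash
cat > mv.py <<'E'
from h import *
from scipy.spatial.transform import Rotation as Ro
P=np.array([0.56205,-0.07855,-0.49573])
def W(c):
    x,y,a=P; c=np.array(c)/1000; return np.array([x+np.cos(a)*c[0]-np.sin(a)*c[1],y+np.sin(a)*c[0]+np.cos(a)*c[1],c[2]])
def Cd(w):
    x,y,a=P; d=np.array(w)-[x,y,0]; return 1000*np.array([np.cos(a)*d[0]+np.sin(a)*d[1],-np.sin(a)*d[0]+np.cos(a)*d[1],d[2]])
def cur():
    s=env.state(); q=s['eef_rot']; return s,np.array(s['position']),Ro.from_quat([q[1],q[2],q[3],q[0]])
def down(): # tool x along caddy x, z down
    x=np.array([np.cos(P[2]),np.sin(P[2]),0]); z=np.array([0,0,-1.]); return Ro.from_matrix(np.c_[x,np.cross(z,x),z])
def rel(pts):
    s,p,R=cur(); print('caddy tcp',Cd(p).round(1),'F',np.round(s['wrist_force'],1),'w',s['width'],'t',s['t'],'j',np.round(s['joint_positions'],2))
    print('twist',(R.inv()*down()).as_rotvec(degrees=True).round(2))
    for c in pts: print(c,'->',R.inv().apply(W(c)-p).round(4)*1000)
E
python3 -c "
from mv import *
rel([(-50,0,205),(-50,0,150)])"
```

```text
caddy tcp [-108.  -586.9  205.5] F [-0.4 -0.1  0.4] w 0.09399168978764505 t 0.75 j [-1.39  0.21  1.54 -0.    1.39 -0.15]
twist [ 0.    0.   47.47]
(-50, 0, 205) -> [ 4.718e+02 -3.540e+02  4.000e-01]
(-50, 0, 150) -> [ 471.8 -354.    55.4]
```

Emit:
arm_command --hand '[1,1,1,1,1,1,1,1,1,1,1,1]' --offset '[[30,-22,0],[75,-56,0],[120,-90,0],[165,-124,0],[210,-158,0],[255,-192,0],[300,-226,0],[345,-260,0],[390,-293,0],[430,-323,0],[460,-345,0],[472,-354,0]]' --twist '[[0,0,4],[0,0,8],[0,0,12],[0,0,16],[0,0,20],[0,0,24],[0,0,28],[0,0,32],[0,0,36],[0,0,40],[0,0,44],[0,0,47.5]]'

```text
t: 2.25
position: [0.5192, -0.0527, 0.2056]
eef_rot: [-0.0, 0.969, -0.245, 0.0]
wrist_force: [0.6, 0.5, -0.0]
width: 0.0005
```

```bash
python3 -c "
from mv import *
rel([(-50,0,150),(-50,0,130)])
snap('scene','s1');snap('top','t1')"
```

```text
caddy tcp [-49.9   2.3 205.6] F [ 0.6  0.5 -0. ] w 0.0005387689605916553 t 2.25 j [-0.27  0.09  1.67  0.    1.38  1.8 ]
twist [-0.02 -0.02  0.01]
(-50, 0, 150) -> [-0.1  2.4 55.6]
(-50, 0, 130) -> [-0.1  2.4 75.6]
```

View picture.

View pics/s1.png

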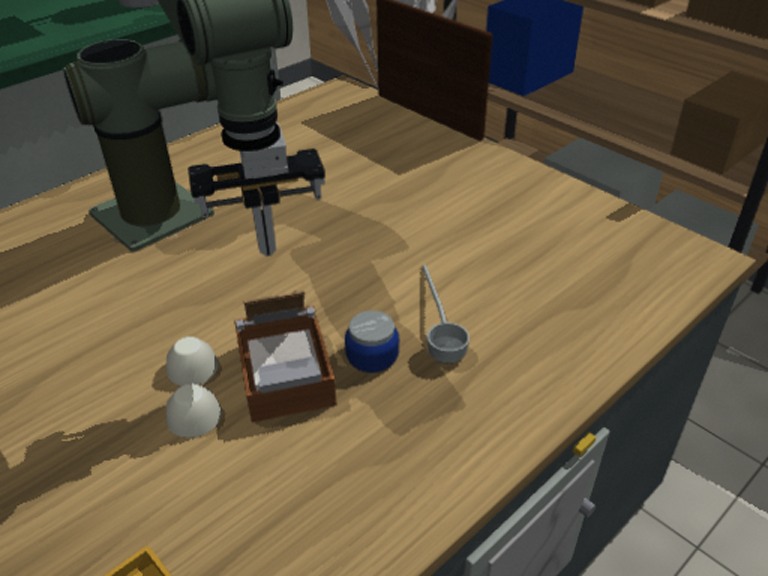

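Run:
```python
from mv import *
import numpy as np
rel([])
for th,s in zip([1.05,.9,.75,.6,.45,.3,.18,.08,0,-.02],[58,58,57.5,57,56.5,56,56,55.5,55,55]):
    f=(-65+s*np.cos(th)-2*np.sin(th),64+s*np.sin(th)+2*np.cos(th)); print(th,np.round([f[0]-8,f[1]],1))
```

```text
caddy tcp [-50.    1.7 205.4] F [ 0.2 -1.4 -1. ] w 0.0002413431542493214 t 2.35 j [-0.27  0.09  1.67  0.    1.38  1.8 ]
twist [-0.01 -0.    0.14]
1.05 [-45.9 115.3]
0.9 [-38.5 110.7]
0.75 [-32.3 104.7]
0.6 [-27.1  97.8]
0.45 [-23.   90.4]
0.3 [-20.1  82.5]
0.18 [-18.3  76. ]
0.08 [-17.8  70.4]
0 [-18.  66.]
-0.02 [-18.   64.9]
```

The tool sits above the hinge end, fingers shut, near (267, 250) in the enlarged view, and nothing has been disturbed. I'll come down behind the tab.

Emit:
arm_command --hand '[1,1,1,1,1]' --offset '[[0,2,20],[0,2,45],[1,2,70],[2,2,83],[2,2,85]]' --twist '[[0,0,0],[0,0,0],[0,0,0],[0,0,0],[0,0,0]]'

```text
t: 2.98
position: [0.5191, -0.0564, 0.1198]
eef_rot: [-0.0, 0.97, -0.244, -0.001]
wrist_force: [-0.8, 0.5, -0.8]
width: 0.0006
```

```bash
python3 -c "
from mv import *
snap('scene','s2');snap('top','t2')
rel([(-18,0,65)])"
```

```text
caddy tcp [-47.4  -0.5 121. ] F [-0.7 -0.4  0.4] w 0.0010299267254422185 t 3.075 j [-0.27  0.18  1.75  0.    1.2   1.79]
twist [-0.02 -0.05  0.13]
(-18, 0, 65) -> [29.4 -0.4 56. ]
```

View pics/s2.png

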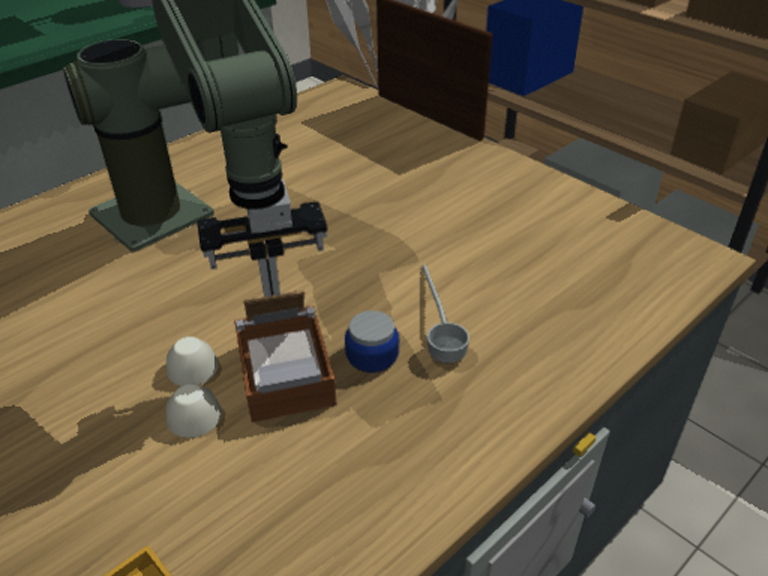

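Emit:
arm_command --hand '[1,1,1,1,1,1,1,1,1]' --offset '[[1,0,5],[5,0,8],[9,0,11],[15,0,17],[20,0,24],[23,0,29],[25,0,33],[27,0,39],[27,0,39]]' --twist '[[0,0,0],[0,0,0],[0,0,0],[0,0,0],[0,0,0],[0,0,0],[0,0,0],[0,0,0],[0,0,0]]'

```text
t: 4.2
position: [0.5437, -0.0692, 0.0815]
eef_rot: [-0.0, 0.97, -0.244, 0.0]
wrist_force: [0.5, 0.6, 1.3]
width: 0.0006
```

```bash
python3 -c "
from mv import *
snap('scene','s3');snap('top','t3')
rel([(-18,0,65)])
a=cv2.imread('pics/s3.png');b=cv2.imread('pics/t3.png')
A=cv2.resize(a[220:450,180:430],(630,580),interpolation=cv2.INTER_CUBIC)
cv2.imwrite('pics/s3c.png',A)
cv2.imwrite('pics/t3c.png',cv2.resize(b[220:400,380:580],(640,576),interpolation=cv2.INTER_CUBIC))
"
```

```text
caddy tcp [-21.1  -0.5  81.5] F [ 0.6 -0.5  1.1] w 0.00026553533666781533 t 4.3 j [-0.28  0.28  1.72  0.    1.14  1.78]
twist [-0.01  0.03  0.13]
(-18, 0, 65) -> [ 3.1 -0.5 16.5]
```

View pics/s3c.png

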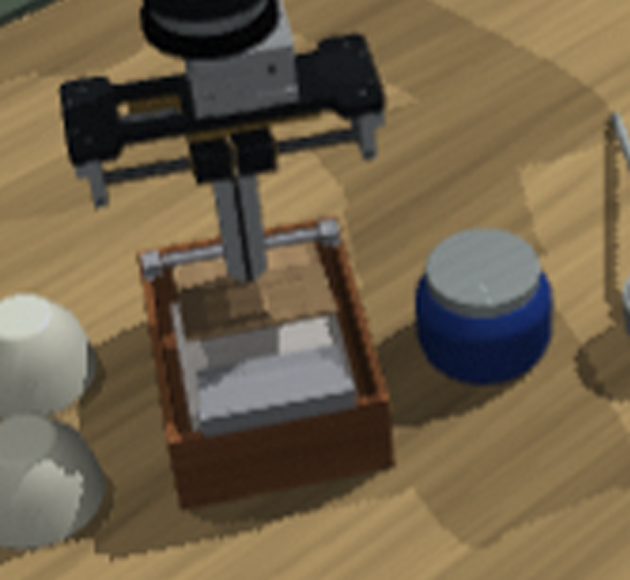

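View pics/t3c.png

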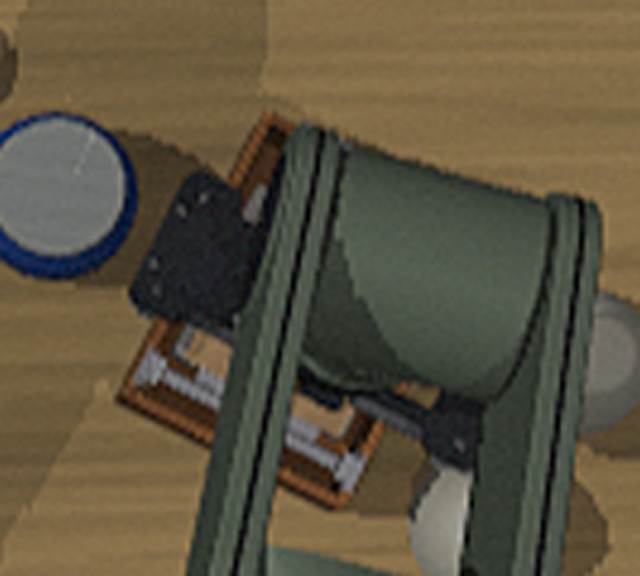

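The tab has followed the fingertips down to about 0.3 rad, and its free edge at (260, 325) in the crop is still short of the lip. The fingers sit behind the step. I'll continue to flat.

Emit:
arm_command --hand '[1,1,1,1,1,1]' --offset '[[1,0,4],[2,0,8],[2,0,11],[2,0,14],[2,0,16],[2,0,16]]' --twist '[[0,0,0],[0,0,0],[0,0,0],[0,0,0],[0,0,0],[0,0,0]]'

```text
t: 5.05
position: [0.5459, -0.0703, 0.066]
eef_rot: [0.0, 0.97, -0.244, 0.001]
wrist_force: [2.2, -1.8, 5.9]
width: 0.0003
```

```bash
python3 -c "
from mv import *
snap('scene','s4')
rel([(-1,0,65)])
a=cv2.imread('pics/s4.png')
A=cv2.resize(a[270:430,210:370],(640,640)[:2],interpolation=cv2.INTER_CUBIC)[:600]
cv2.imwrite('pics/s4c.png',A)
"
```

```text
caddy tcp [-18.1  -0.5  66. ] F [ 1.9 -1.4  4.6] w 0.00033745427544675845 t 5.1 j [-0.29  0.31  1.73 -0.    1.1   1.78]
twist [-0.02 -0.08  0.13]
(-1, 0, 65) -> [17.1 -0.4  1. ]
```

View pics/s4c.png

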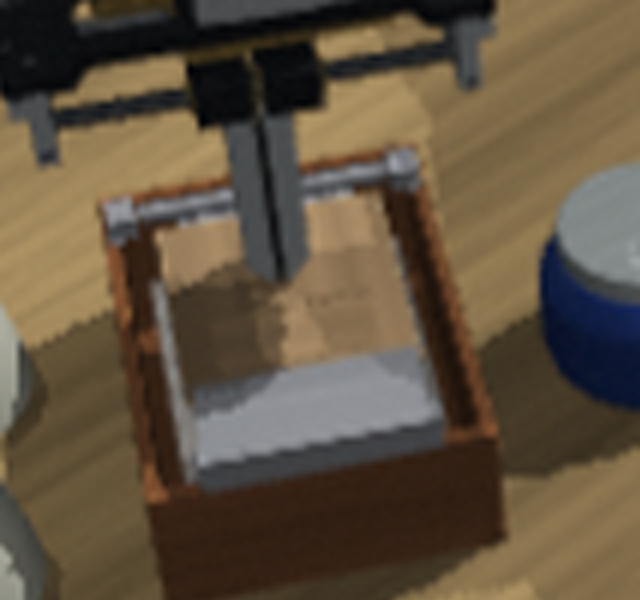

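The tab is flat: tip at z = 66 mm with about 5 N up, and the edge lies just short of the lip at (310, 370) in the crop. Now I'll slide forward to the step while holding down.

Emit:
arm_command --hand '[1,1,1,1,1,1,1,1]' --offset '[[0,0,1.5],[3,0,1.5],[6,0,1.5],[9,0,1.5],[12,0,1.5],[15,0,1.5],[18,0,1.5],[20,0,1.5]]' --twist '[[0,0,0],[0,0,0],[0,0,0],[0,0,0],[0,0,0],[0,0,0],[0,0,0],[0,0,0]]'

```text
t: 6.1
position: [0.5626, -0.0794, 0.0652]
eef_rot: [-0.0, 0.97, -0.244, -0.001]
wrist_force: [-3.0, -0.2, 10.5]
width: 0.0003
```

```bash
python3 -c "
from mv import *
snap('scene','s5')
rel([(27,0,65),(29,0,65)])
a=cv2.imread('pics/s5.png')
A=cv2.resize(a[270:430,210:370],(640,640)[:2],interpolation=cv2.INTER_CUBIC)[:600]
cv2.imwrite('pics/s5c.png',A)
"
```

```text
caddy tcp [ 1.2 -0.5 65.2] F [-1.8 -0.1 10.3] w 0.00025901614287032217 t 6.15 j [-0.29  0.35  1.68  0.    1.12  1.77]
twist [-0.    0.04  0.13]
(27, 0, 65) -> [25.8 -0.4  0.2]
(29, 0, 65) -> [27.8 -0.4  0.2]
```

View pics/s5c.png

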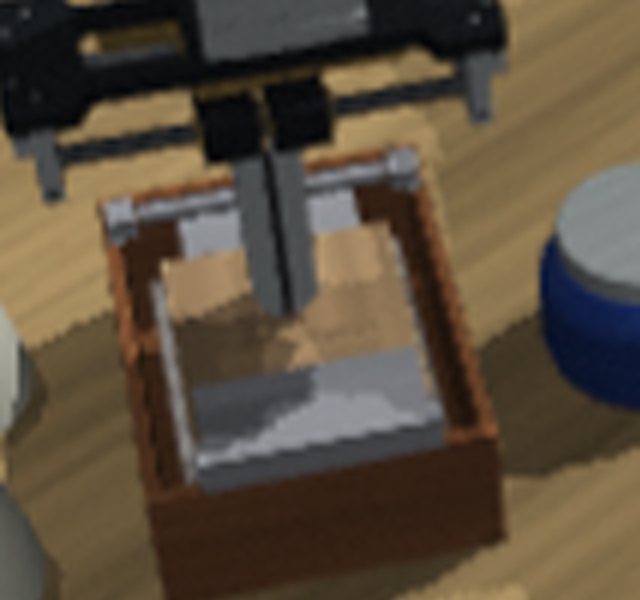

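The tab moved along with the fingertip by friction. Its edge now enters beneath the lip, with the lip's top still visible unbroken at (310, 410). I'll ease the down force and push on so the tip seats against the step, then go to the stop.

Emit:
arm_command --hand '[1,1,1,1,1,1,1,1,1,1,1]' --offset '[[0,0,0],[2,0,-0.5],[5,0,-0.5],[8,0,-0.5],[11,0,-0.5],[14,0,-0.5],[17,0,-0.5],[20,0,-0.5],[23,0,-0.5],[26,0,-0.5],[27,0,-0.5]]' --twist '[[0,0,0],[0,0,0],[0,0,0],[0,0,0],[0,0,0],[0,0,0],[0,0,0],[0,0,0],[0,0,0],[0,0,0],[0,0,0]]'

```text
t: 7.52
position: [0.5831, -0.0905, 0.0647]
eef_rot: [-0.001, 0.97, -0.244, -0.005]
wrist_force: [-4.3, 3.3, 8.2]
width: 0.0004
```

```bash
python3 -c "
from mv import *
snap('scene','s6')
rel([(27,0,65),(29,0,65)])
a=cv2.imread('pics/s6.png')
A=cv2.resize(a[270:430,210:370],(640,640)[:2],interpolation=cv2.INTER_CUBIC)[:600]
cv2.imwrite('pics/s6c.png',A)
"
```

```text
caddy tcp [24.3 -0.4 64.7] F [-5.5  2.1  8.6] w 0.0006342953655620906 t 7.575 j [-0.3   0.39  1.61  0.    1.14  1.76]
twist [0.04 0.54 0.14]
(27, 0, 65) -> [ 2.7 -0.4 -0.3]
(29, 0, 65) -> [ 4.7 -0.4 -0.4]
```

View pics/s6c.png

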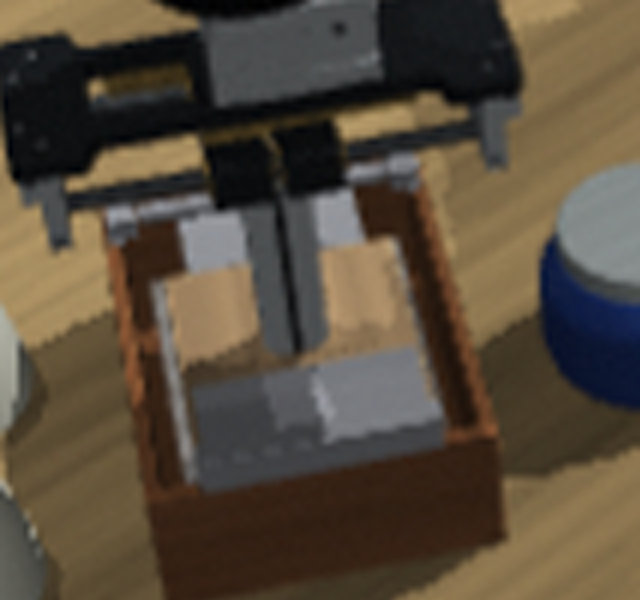

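Emit:
arm_command --hand '[1,1,1,1,1,1]' --offset '[[2,0,0],[4,0,0],[6,0,0],[8,0,0],[9,0,0],[9,0,0]]' --twist '[[0,0,0],[0,-0.5,0],[0,-0.5,0],[0,-0.5,0],[0,-0.5,0],[0,-0.5,0]]'

```text
t: 8.32
position: [0.5857, -0.0918, 0.0635]
eef_rot: [-0.003, 0.97, -0.244, -0.016]
wrist_force: [-8.8, 3.6, 11.9]
width: 0.0005
```

```bash
python3 -c "
from mv import *
im=snap('scene','s7')
rel([(27,0,65),(29,0,65)])
q=proj('scene',np.array([W((-65+12+t,y,66)) for t in (0,14,24,28) for y in(45,-45)])); print(q.round(1).tolist())
a=cv2.imread('pics/s7.png')
A=cv2.resize(a[270:430,210:370],(640,640)[:2],interpolation=cv2.INTER_CUBIC)
for i,p in enumerate(q): 
    u=((p+.5)*1.5-.5-[210,270])*4; cv2.circle(A,(int(u[0]),int(u[1])),3,[(255,0,0),(0,255,0),(255,0,255),(0,0,255)][i//2],1)
cv2.imwrite('pics/s7c.png',A[:600])
"
```

```text
caddy tcp [27.1 -0.4 63.5] F [-9.1  3.6 11.6] w 0.0005056414955670661 t 8.375 j [-0.3   0.41  1.59  0.    1.17  1.76]
twist [0.09 1.83 0.16]
(27, 0, 65) -> [-0.1 -0.4 -1.5]
(29, 0, 65) -> [ 1.9 -0.4 -1.5]
[[202.7, 211.3], [165.3, 218.2], [203.7, 215.1], [166.0, 222.1], [204.5, 217.8], [166.6, 224.9], [204.8, 218.9], [166.8, 226.0]]
```

View pics/s7c.png

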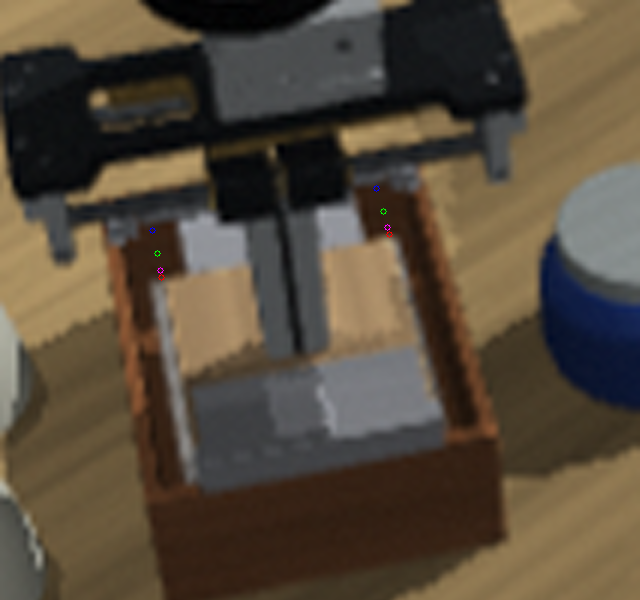

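The tab's near edge at (168, 280) in the crop matches the marker for full travel, and the tip front is at caddy x ≈ 35 mm, where the step should be when home. I'll push a little harder to confirm that it stalls on the stop.

Emit:
arm_command --hand '[1,1,1,1,1,1,1]' --offset '[[3,0,-1],[6,0,-2],[9,0,-2],[12,0,-2],[14,0,-2],[14,0,-2],[14,0,-2]]' --twist '[[0,1,0],[0,1.8,0],[0,1.8,0],[0,1.8,0],[0,1.8,0],[0,1.8,0],[0,1.8,0]]'

```text
t: 9.25
position: [0.5861, -0.092, 0.0621]
eef_rot: [-0.002, 0.97, -0.244, -0.015]
wrist_force: [-19.0, 10.1, 17.8]
width: 0.0004
```

```bash
python3 -c "
from mv import *
im=snap('scene','s8')
rel([])
a=cv2.imread('pics/s8.png')
A=cv2.resize(a[270:430,210:370],(640,640)[:2],interpolation=cv2.INTER_CUBIC)
cv2.imwrite('pics/s8c.png',A[:600])
"
```

```text
caddy tcp [27.5 -0.4 62.1] F [-19.9   9.5  18. ] w 0.00012364643201348568 t 9.3 j [-0.3   0.42  1.59  0.    1.17  1.76]
twist [0.22 1.75 0.21]
```

View pics/s8c.png

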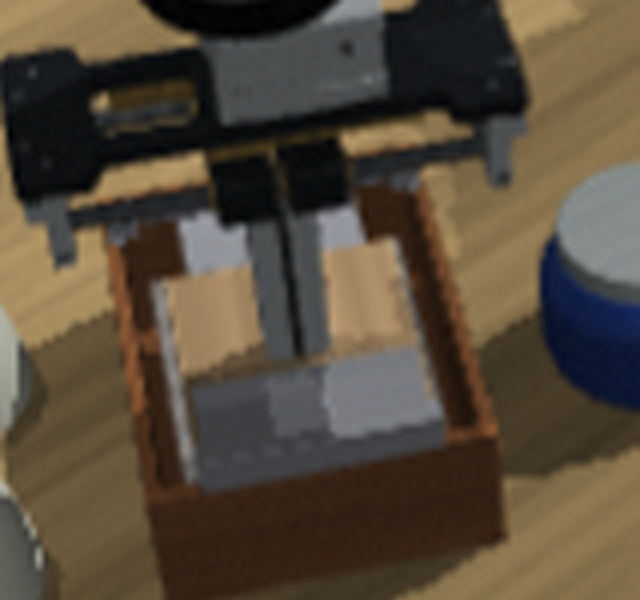

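It has stalled on the stop: 22 N of push with only 0.4 mm of movement. I'll unload and lift straight up, without dragging back.

Emit:
arm_command --hand '[1,1,1,1,1,1,1,1,1,1]' --offset '[[2,0,-2],[0,0,-4],[0,0,-7],[-1,0,-12],[-2,0,-22],[-3,0,-40],[-4,0,-70],[-4,0,-100],[-4,0,-120],[-4,0,-120]]' --twist '[[0,0,0],[0,0,0],[0,0,0],[0,0,0],[0,0,0],[0,0,0],[0,0,0],[0,0,0],[0,0,0],[0,0,0]]'

```text
t: 10.55
position: [0.5878, -0.0919, 0.1855]
eef_rot: [-0.002, 0.97, -0.244, -0.012]
wrist_force: [0.2, 0.2, -0.2]
width: 0.0003
```

Emit:
arm_command --hand '[1,1,1,1,1,1,1,1]' --offset '[[-40,0,0],[-80,0,0],[-120,0,0],[-150,0,0],[-180,0,0],[-180,0,0],[-180,0,0],[-180,0,0]]' --twist '[[0,0,0],[0,0,0],[0,0,0],[0,0,0],[0,0,0],[0,0,0],[0,0,0],[0,0,0]]'

```text
t: 11.55
position: [0.43, -0.0074, 0.1899]
eef_rot: [-0.002, 0.97, -0.244, -0.012]
wrist_force: [-0.7, 0.7, -0.1]
width: 0.0007
```

```bash
python3 -c "
from mv import *
snap('scene','s9');snap('top','t9')
rel([])
pts=[W((-65+12+28,y,66)) for y in(45,-45)]+[W((7+28,y,66)) for y in(30,-30)]+[W((-53,y,66)) for y in(45,-45)]
for n,c,(x0,y0,w) in(('s9','scene',(210,270,160)),('t9','top',(390,240,160))):
    a=cv2.imread(f'pics/{n}.png')[y0:y0+150,x0:x0+160]
    A=cv2.resize(a,None,fx=4,fy=4,interpolation=cv2.INTER_CUBIC)
    cv2.imwrite(f'pics/{n}c.png',A)
    for p in proj(c,np.array(pts)):
        u=((p+.5)*1.5-.5-[x0,y0])*4; cv2.circle(A,(int(u[0]),int(u[1])),4,(0,0,255),1)
    cv2.imwrite(f'pics/{n}m.png',A)
"
```

```text
caddy tcp [-150.2   -0.2  189.9] F [ 0.4  0.6 -0. ] w 0.00043178496521078033 t 11.65 j [-0.22 -0.08  1.88  0.    1.37  1.84]
twist [0.16 1.41 0.18]
```

View pics/s9m.png

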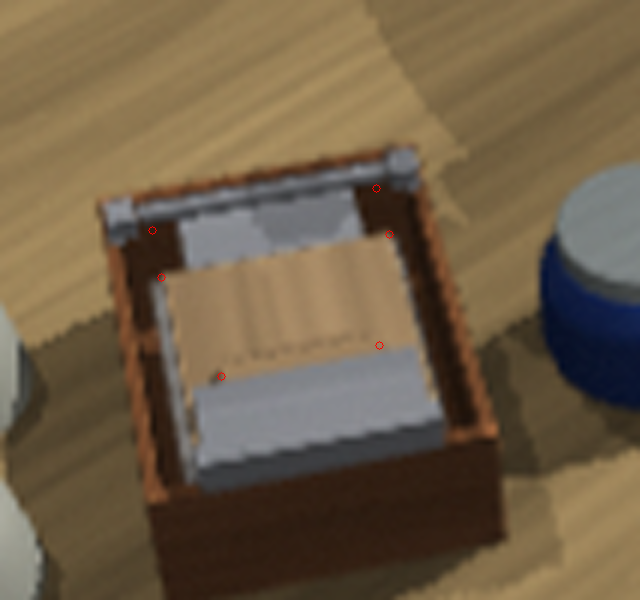

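View pics/t9m.png

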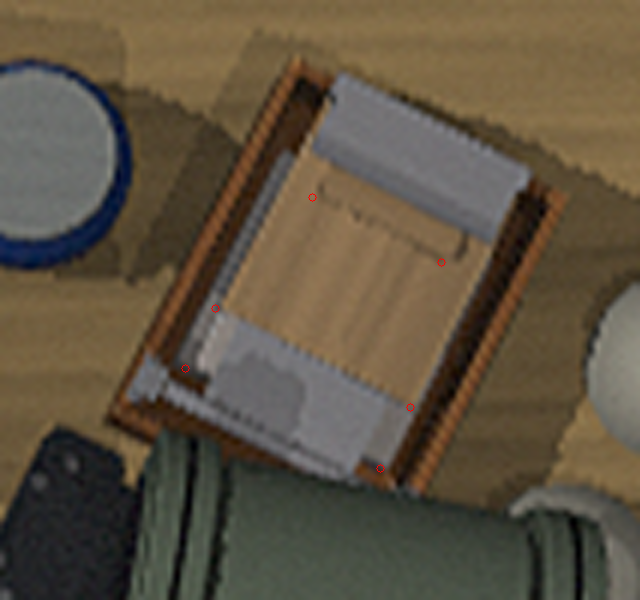

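View pics/t9.png

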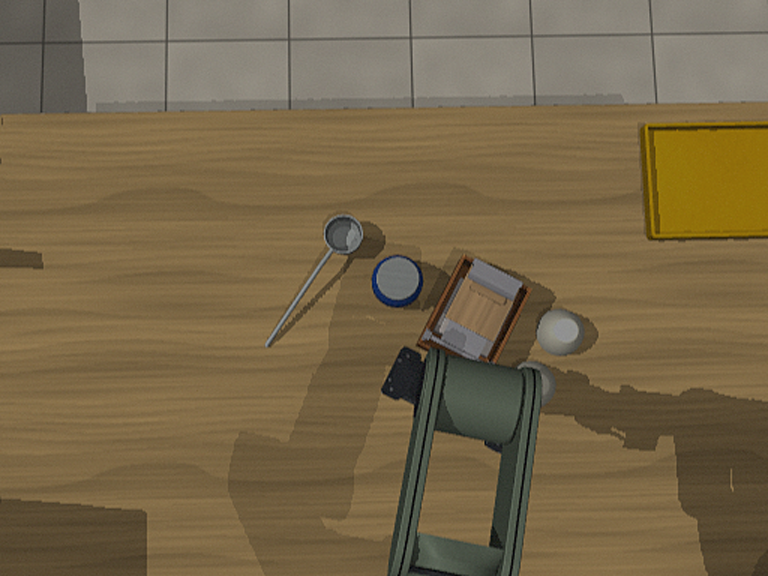

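```bash
python3 -c "
from h import *
env.read_camera('scene')
for l in('bowl','jar','ladle'):
    for r in env.recognise(l,'scene')[:2]: print(l,r)
"
```

```text
bowl {'rect': [111.1, 255.5, 147.7, 293.7], 'p': 0.77}
bowl {'rect': [109.4, 224.6, 144.5, 256.9], 'p': 0.66}
jar {'rect': [230.5, 206.5, 265.6, 247.9], 'p': 0.64}
```

View pics/s9.png

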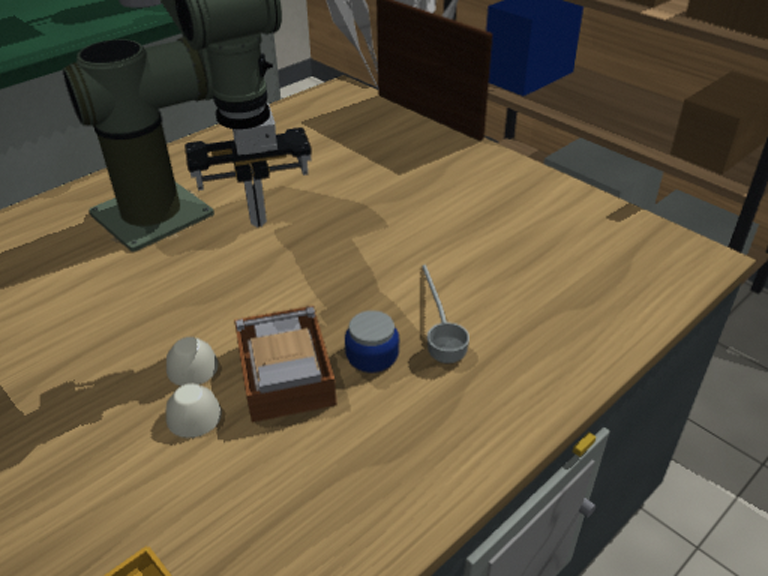

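The tab is shut under the lip with the robot clear of it. The bowls (190, 360 and 193, 410), jar (372, 340) and ladle (447, 343) stand where they did in the first picture.

```bash
python3 -c "
from plant import env
print(env.finish_job(), env.state()['t'])"
```

```text
the job is handed in; nothing more can be done
the job is handed in; nothing more can be done
```

The caddy is closed: the tab is folded flat, tucked beneath the steel lip, and stayed shut after I let go. I handed the job in at about 12 s of the allowed 38 s.

- **Folding:** With closed fingertips on the tab's outside, I pressed it down to level. The fingertips read 66 mm above the shelf with about 5 N of upward force.
- **Tucking:** I slid forward behind the thumb step and pushed the tab home. It stalled with about 22 N of push and only 0.4 mm of further movement. I then lifted straight off so as not to drag it back.
- **Final pictures:** In both cameras the tab lies beneath the lip with the arm clear. Its near edge sits at, or 1–2 mm past, where I calculated full travel should put it, which is within measurement error.
- **Other objects:** In the scene picture the bowls, jar and ladle stand where they started. By the last check the network missed the ladle, so I judged that one by eye.

Two things did not go quite as expected:
- **Friction at the start of the slide:** The tab began moving by friction before the fingertip reached the step. I eased the downward force, and the last stretch appears to have been pushed by the step.
- **Height reading under load:** During the final push the fingertip height read 62–63.5 mm, below the tab's nominal 66 mm, with the tool tilted about 2°. I put that down to flex under load.

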